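# Vent a sealed culture chamber and hold its stuck lid ajar

### The job

Turn the vent collar of the sealed culture chamber to 5 on its scale. Then break the lid loose from its sticky gasket by the bar handle and keep it just ajar, its front edge about 25 mm above the rim, never letting it spring up past 55 mm, and finish while still holding it there with the gripper. Do not push the other things on the bench or on the chamber about.

Things in the scene. Friction and masses are not known exactly. Their poses are not given: they have to be found in the camera images.
- chamber: Fixed white box, 240 mm (x) by 360 mm (y), 95 mm high; origin at the centre of its underside, on the bench; z up. Its front (-x) faces the robot, turned by up to 0.35 rad. The lidded well is the +y part; the -y part is a flat deck (top at 95 mm) that carries the vent collar.
- collar_turn (a joint): Turn of the vent collar about its upright axis (rad), growing clockwise seen from above, 0 to 3.491. Click detents at the numbers 0 to 8, 25 degrees (0.4363 rad) apart: number n is at n x 0.4363 rad, 5 at 2.182. Turning it takes about 0.1 N m at most; let go within 9 degrees of a number it settles there.
- scale_5 (a point): Outer end of mark 5 of the scale, on the round white dial plate 42 mm from the collar's axis. Nine black radial marks, 0 to 8 going clockwise from above; marks 0 and 5 are longer (14 mm) than the rest (7 mm). Mark 4 is straight towards the chamber's front (-x) from the axis; 5 is the next one clockwise, 0 is 100 degrees counterclockwise of 4.
- collar: The vent collar, a knurled upright metal cylinder 38 mm in diameter, 45 mm high. Origin on its axis, at its foot on the dial plate. A black line on its top, from axis to rim, and a black nib at its foot point at the present number.
- collar_grip (a point): Point on the collar's axis at the height to grip. The collar's top is 17 mm above it, the dial plate (86 mm across) 28 mm below, the deck 34 mm below; a skirt 49 mm across reaches up to 22 mm below it. In the chamber frame it is at (-40, -115, 129) mm. It may be gripped from above at any yaw.
- lid: Grey frame 12 mm thick, 225 mm (x) by 222 mm (y), with a clear window, hinged along its far (+x) edge. Origin on the hinge axis, which runs along y at the height of its underside: (110, 63, 98) mm in the chamber frame. Axes as the chamber's when shut. Mass 0.4 to 0.65 kg; let go, it falls shut.
- lid_angle (a joint): Opening angle (rad): 0 shut, up to 0.5, turning about the lid's +y axis. The front edge is 220 mm from the hinge: 25 mm up is 0.114 rad, 55 mm is 0.25. Lift needed at the handle, lid's weight included: it peaks at about 15 N near 0.013 rad (2.5 mm up at the handle), falls quickly to about 4 N at 0.04 rad, and is 4 to 6 N from there to 0.15.
- handle (a point): Middle of the lid's bar handle: a level round steel bar 14 mm thick and 100 mm long along y, on a 12 mm post at each end; 40 mm clear from the lid's top face up to the bar's axis. In the lid frame it is at (-190, 0, 52) mm; it moves with the lid. Pinch it from above with the fingers in front of and behind the bar.
- front_edge (a point): Middle of the lid's front lower edge, at (-220, 0, 0) mm in the lid frame; moves with the lid.
- dish: Bystander: clear round dish with white lid, 57 mm diameter, 13 mm high, on the deck behind the collar; origin under its centre.
- tipbox: Bystander: grey and white pipette-tip box, 85 x 120 x 60 mm, right of the chamber; origin under its centre.
- medium: Bystander: bottle, 64 mm diameter, 135 mm high, left of the chamber; origin under its centre.
- jar: Bystander: white jar, 52 mm diameter, 70 mm high, left of the chamber; origin under its centre.
- wellplate: Bystander: six-well plate, 86 x 128 x 20 mm, behind the chamber; origin under its centre.
- timer: Bystander: flat white timer, 60 x 75 x 22 mm, right of the chamber; origin under its centre.

How it is judged:
By the outcome, as a careful person would: the job done as asked, in the order asked, and still so for the second after the job is handed in, while the arm keeps its last pose, push and grip.
It also fails if it takes over 42 s, if anything falls off the work surface, if the arm or the gripper's body presses on something with over 40 N, if the wrist force passes 120 N, or if a joint passes its speed limit or range.

### The arm

A 6-joint arm with a two-finger parallel gripper is mounted at the origin on the work surface. World frame = base frame: x ahead of the robot, y to its left, z up, the work surface at z = 0. Lengths are in m, angles in rad, forces in N, time in s.
With the tool pointing down it reaches from about 0.35 to 0.85 m from the base axis. Payload 8.1 kg.
Tool frame: the origin (TCP) lies at the centre of the arm's flange, where the gripper is bolted on; the fingertips stand 186 mm ahead of it and the grasp point (between the pads) lies 167 mm ahead of it; z points along the fingers, y is the direction in which the jaws open and shut (so a half turn about z gives the same grasp; the last joint's range is limited). The gripper opens to 93 mm and grips with 3 to 60 N. Pads are 15 mm wide; open, the fingers measure 128 mm over their backs; the gripper's body (75 mm by 188 mm) begins 65 mm behind the grasp point.
Start: joints at [1.2, 0.13, 1.488, -0, 1.523, -0.085], TCP at [0.169, 0.576, 0.405] pointing down, gripper open.
Joint ranges: [-2.96, 2.96], [-0.89, 2.26], [0.02, 2.5], [-1.34, 4.48], [0, 2.73], [-2.66, 2.66]. Speed limits (rad/s): [2.39, 2.39, 2.79, 3.14, 3.14, 3.14].

### API

Orientations are given as a rotation vector (axis times angle).
In Python, from plant import robot, viewer, order gives the robot as it stands.
- The arm moves only by the tool apply_moves, never from a script. Its argument "deltas" is a list of rows, each a list of 3 entries, a list of its own where there are three numbers: the finger opening in mm, from 0 to 93, then the shift along the tool's x, y, z in mm, then the turn about the tool's z in rad. In form: [[grip, [dx, dy, dz], yaw], ...]. A call has 1 to 5 rows; each row shifts and turns the commanded pose from where the row before left it, along the tool's axes as they then stand; what a row does not reach is not made up. A row lasts 1/8 s, in which the tool goes at most 62.5 mm and 10.7 degrees, less where a joint would pass 70% of its speed; a pose out of reach is approached as far as the arm can. A call is refused whole if a number of a shift passes 62.5 or a number of a turn 0.188, either way. A call with a gripper value outside its range is refused whole. The fingers move at their own pace and stop on an object; "grip_force" is the grip in N (left out, the last holds). Time passes only in rows, so rows that do not move let the fingers close. It gives the time, the measured TCP pose, the force and the opening at its end, in the units of the state.
- robot.read_state(): the state, without advancing time (a new reading comes with each control period).
- viewer.read_camera(name): name is "side" or "top"; returns the picture (384x512x3 uint8, blue, green, red); there is no depth.
- viewer.get_calibration(name): a dict with "fx", "fy", "cx", "cy" (pixels), "R" (3x3) and "t" (3): a world point X has camera coordinates R X + t. Camera axes: x right, y down, z forward; pixel columns grow to the right and rows downward; lengths in m; the calibration is good to about 2 mm. A picture is of the moment at which its call begins. get_calibration takes no time and is no camera call.
- order.close_job(): hands the job in, once; it reports no verdict.
The state is a dict: "t": time; "q": joint angles; "dq": joint speeds; "joint_torque": joint torques, N m; "tool_pos": TCP position; "orientation": TCP orientation; "force": force on the tool from outside, world axes, zero at the start; "wrist_torque": the same for the moment, N m; "opening": finger opening in m.
Only numpy, scipy, OpenCV 4.12 (cv2) and the standard library are available. Lean on these libraries where they do the work, as an engineer would, in place of code of your own. Each camera call takes 0.05 s, during which the arm holds its last target. There are 200 camera calls.

## Working session

There is one attempt and no reset: what is moved stays moved. The work goes in short steps, Python scripts to look and compute and a tool call to move; the robot and the scene stay as the last step left them, time stands still between calls to the robot, and variables do not carry over. Pictures are saved under pics/ and viewed, about 8 in all and at most 12, crops included, and the job is handed in when it is done.

Besides the shell and the picture viewer there is one more tool, called after "Request:" in YAML: its name, and indented under it one key for each argument. apply_moves: Moves the arm, as the interface text tells. Its arguments: {"type":"object","properties":{"deltas":{"type":"array"},"grip_force":{"type":"number"}},"required":["deltas"]}

```bash
mkdir -p pics; ls; python3 - <<'E'
from plant import robot, viewer, order
import cv2,numpy as np
s=robot.read_state(); print({k:np.round(v,3).tolist() for k,v in s.items()})
for n in("top","side"):
    im=viewer.read_camera(n); cv2.imwrite(f"pics/{n}0.png",im); c=viewer.get_calibration(n); print(n,{k:np.round(v,4).tolist() for k,v in c.items()})
E
```

```text
pics
{'t': 0.0, 'q': [1.2, 0.131, 1.489, -0.0, 1.523, -0.085], 'dq': [-0.001, -0.001, 0.003, 0.0, 0.001, -0.0], 'joint_torque': [0.002, -55.986, -49.174, 0.077, 0.035, -0.0], 'tool_pos': [0.169, 0.575, 0.404], 'orientation': [-0.447, -3.109, 0.003], 'force': [-0.14, -0.255, -0.775], 'wrist_torque': [0.038, -0.012, -0.033], 'opening': 0.093}
top {'fx': 367.1798, 'fy': 367.1798, 'cx': 248.5042, 'cy': 186.993, 'R': [[0.0249, -0.9997, 0.0009], [-0.9863, -0.0247, -0.1633], [0.1633, 0.0031, -0.9866]], 't': [0.0108, 0.595, 0.9342]}
side {'fx': 356.3529, 'fy': 356.3529, 'cx': 255.8201, 'cy': 189.9503, 'R': [[0.9852, -0.1711, -0.0113], [-0.137, -0.7458, -0.6519], [0.1031, 0.6438, -0.7582]], 't': [-0.5775, 0.1779, 0.8287]}
```

View pics/top0.png

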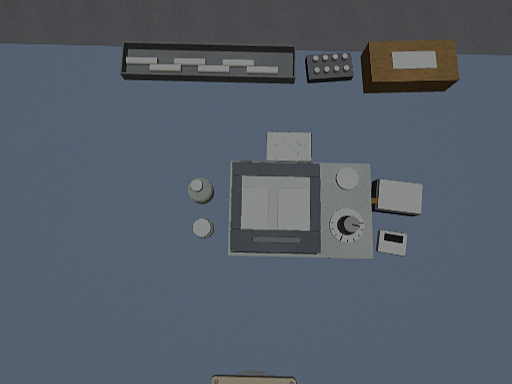

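View pics/side0.png

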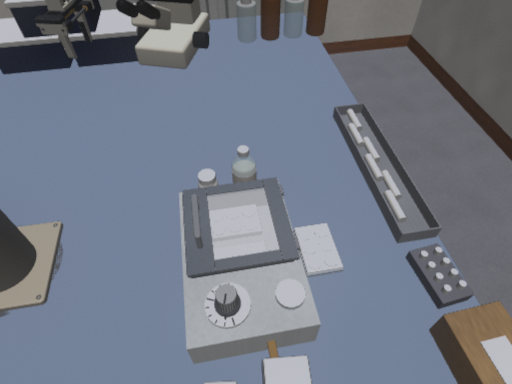

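The top view shows the chamber around (300,210), the collar at about (348,225), the handle bar at (277,240) and the dish at (347,178). In the side view the collar is at (227,297) and the handle at (196,216). I'll enlarge both for exact pixels.

```bash
python3 - <<'E'
import cv2,numpy as np
a=cv2.imread("pics/top0.png"); b=cv2.imread("pics/side0.png")
A=cv2.resize(a[150:270,220:380],None,fx=5,fy=5,interpolation=cv2.INTER_CUBIC)
cv2.imwrite("pics/topz.png",A)
B=cv2.resize(b[180:360,170:320],None,fx=3.3,fy=3.3,interpolation=cv2.INTER_CUBIC)
B=cv2.convertScaleAbs(B,alpha=1.5)
cv2.imwrite("pics/sidez.png",B)
E
```

```text
(no output)
```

View pics/topz.png

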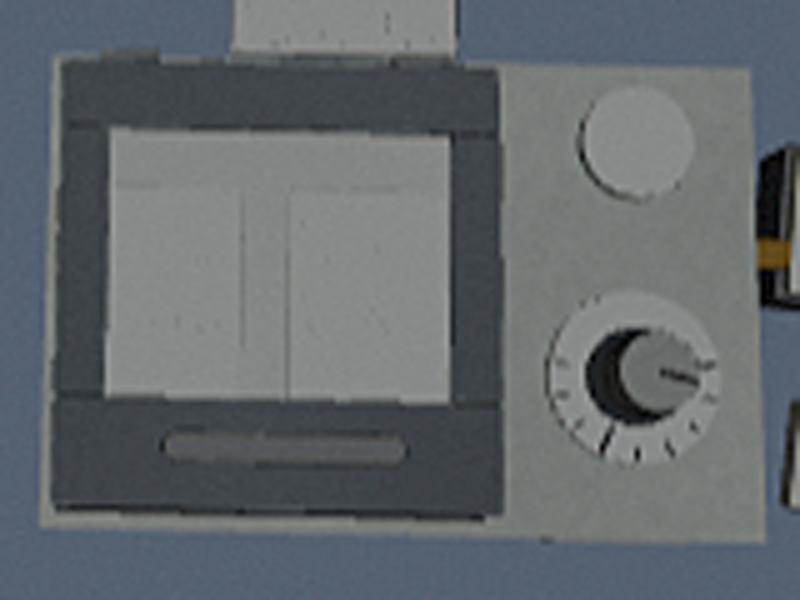

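View pics/sidez.png

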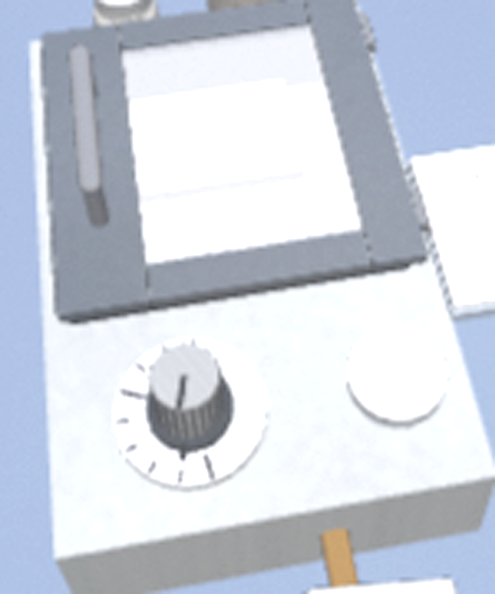

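```bash
cat > h.py <<'E'
import numpy as np,cv2
from plant import robot,viewer,order
C={n:viewer.get_calibration(n) for n in("top","side")}
def ray(n,p):
    c=C[n];R=np.array(c["R"]);o=-R.T@np.array(c["t"])
    return o,R.T@np.array([(p[0]-c["cx"])/c["fx"],(p[1]-c["cy"])/c["fy"],1])
def onz(n,p,z):
    o,d=ray(n,p);return o+d*(z-o[2])/d[2]
def proj(n,X):
    c=C[n];v=np.array(c["R"])@X+c["t"];return np.array([c["fx"]*v[0]/v[2]+c["cx"],c["fy"]*v[1]/v[2]+c["cy"]])
tz=lambda u,v:(u/5+219.6,v/5+149.6)
sz=lambda u,v:(u/3.3+169.65,v/3.3+179.65)
E
python3 - <<'E'
from h import *
K=np.array([onz("top",tz(*p),.095)[:2] for p in[(40,527),(52,56),(752,68),(766,542)]])
print("corners",K.round(4).tolist())
# local corners: (-120,180),(120,180),(120,-180),(-120,-180)
L=np.array([(-.12,.18),(.12,.18),(.12,-.18),(-.12,-.18)])
k=K-K.mean(0);yaw=np.arctan2((L[:,0]*k[:,1]-L[:,1]*k[:,0]).sum(),(L*k).sum());c=K.mean(0)
R=np.array([[np.cos(yaw),-np.sin(yaw)],[np.sin(yaw),np.cos(yaw)]])
print("c",c,"yaw",yaw,"resid",(k-L@R.T).round(4).tolist())
g=lambda x,y:(c+R@[x,y]).round(4)
print("pred collar",g(-.04,-.115),"handle",g(-.08,.063))
ct=onz("top",tz(660,374),.146);print("collar top",ct, "side",onz("side",sz(186,376),.146))
print("dial c",onz("top",tz(634,378),.101))
h1=onz("top",tz(163,445),.157);h2=onz("top",tz(407,450),.157);print("handle",(h1+h2)/2,h1,h2)
s1=onz("side",sz(80,47),.157);s2=onz("side",sz(91,186),.157);print("handle side",(s1+s2)/2)
for a,b in[("top",tz(698,380)),("side",sz(180,410))]:
    d=R.T@(onz(a,b,.146)-(ct if a=="top" else onz("side",sz(186,376),.146)))[:2]
    an=np.degrees(np.arctan2(d[1],d[0])); print("line",an, "number",((180-an)%360+100)%360/25)
d=R.T@(onz("side",sz(181,455),.105)[:2]-g(-.04,-.115));an=np.degrees(np.arctan2(d[1],d[0]));print("nib num",((180-an)%360+100)%360/25)
E
```

```text
corners [[0.4151, 0.0729], [0.6542, 0.0749], [0.6569, -0.2862], [0.4167, -0.2861]]
c [ 0.53572948 -0.10610388] yaw 0.005429400672728052 resid [[0.0003, -0.0003], [-0.0006, 0.0004], [0.0002, -0.0007], [0.0, 0.0007]]
pred collar [ 0.4964 -0.2213] handle [ 0.4554 -0.0435]
collar top [ 0.49473467 -0.22119002  0.146     ] side [ 0.49589709 -0.22394333  0.146     ]
dial c [ 0.49555467 -0.22076016  0.101     ]
handle [ 0.45552491 -0.04305923  0.157     ] [0.45526202 0.0136617  0.157     ] [ 0.4557878  -0.09978017  0.157     ]
handle side [ 0.45492358 -0.04782385  0.157     ]
line -97.88665282836199 number 0.7154661131344802
line -106.60674369456768 number 1.0642697477827072
nib num 1.1464789694423212
```

The collar is at about (0.4955, -0.2215) and reads 1, so it needs +4 clicks, which is 1.745 rad clockwise. The handle is at (0.4555, -0.044). Jaw yaw can stay as it is for the approach.

Request:
apply_moves:
  deltas:
    - [93,[-18,-22,0],0]
    - [93,[-36,-45,0],0]
    - [93,[-36,-45,0],0]
    - [93,[-36,-45,0],0]
    - [93,[-36,-45,0],0]
  grip_force: 35

```text
t: 0.72
tool_pos: [0.2678, 0.3345, 0.4043]
orientation: [-0.447, -3.11, 0.001]
force: [1.6, -0.1, 0.8]
opening: 0.0932
```

Request:
apply_moves:
  deltas:
    - [93,[-36,-45,0],0]
    - [93,[-36,-45,0],0]
    - [93,[-36,-45,0],0]
    - [93,[-36,-45,0],0]
    - [93,[-36,-45,0],0]

```text
t: 1.35
tool_pos: [0.377, 0.0677, 0.4047]
orientation: [0.447, 3.109, 0.0]
force: [1.2, 0.1, 0.3]
opening: 0.0926
```

Request:
apply_moves:
  deltas:
    - [70,[-36,-45,0],0]
    - [60,[-36,-45,0],0]
    - [60,[-36,-45,0],0]
    - [60,[-36,-45,0],0]
    - [60,[-18,-22,0],0]

```text
t: 1.98
tool_pos: [0.4756, -0.1726, 0.404]
orientation: [-0.451, -3.108, 0.0]
force: [0.3, 0.7, -0.5]
opening: 0.0601
```

```bash
cat >> h.py <<'E'
from scipy.spatial.transform import Rotation as Ro
def st(tgt=None):
    s=robot.read_state();R=Ro.from_rotvec(s["orientation"]).as_matrix();p=np.array(s["tool_pos"]);g=p+.167*R[:,2]
    print("t",round(s["t"],2),"grasp",g.round(4),"z",R[:,2].round(3),"jaw",np.degrees(np.arctan2(R[1,1],R[0,1])).round(2),"q6",round(s["q"][5],3),"F",np.round(s["force"],1),"M",np.round(s["wrist_torque"],2),"op",round(s["opening"],4))
    if tgt is not None: print("tool delta mm",(R.T@(np.array(tgt)-g)*1e3).round(1))
    return g,R
E
python3 -c "
from h import *
st([.4955,-.2215,.129])"
```

```text
t 1.98 grasp [ 0.4755 -0.1726  0.237 ] z [-0.001  0.    -1.   ] jaw 73.49 q6 -1.732 F [ 0.3  0.7 -0.5] M [-0.02  0.   -0.01] op 0.0601
tool delta mm [-33.2 -41.2 108. ]
```

Request:
apply_moves:
  deltas:
    - [60,[-17,-20,0],0]
    - [60,[-16,-21,25],0]
    - [60,[0,0,25],0]
    - [60,[0,0,0],0]

```text
t: 2.48
tool_pos: [0.4945, -0.2183, 0.3518]
orientation: [-0.447, -3.104, -0.003]
force: [-0.0, -0.5, 0.8]
opening: 0.0602
```

```bash
python3 -c "
from h import *
st([.4955,-.222,.129])
a=viewer.read_camera('top');b=viewer.read_camera('side')
z=lambda i,r,c:cv2.resize(i[r:r+110,c:c+120],(400,367),interpolation=cv2.INTER_CUBIC)
cv2.imwrite('pics/c1.png',np.hstack([z(a,170,285),cv2.convertScaleAbs(z(b,240,170),alpha=1.4)]))"
```

```text
t 2.48 grasp [ 0.4937 -0.2178  0.1848] z [-0.005  0.003 -1.   ] jaw 73.6 q6 -1.795 F [-0.  -0.5  0.8] M [-0.  0. -0.] op 0.0602
tool delta mm [-3.2 -3.6 55.8]
```

View pics/c1.png

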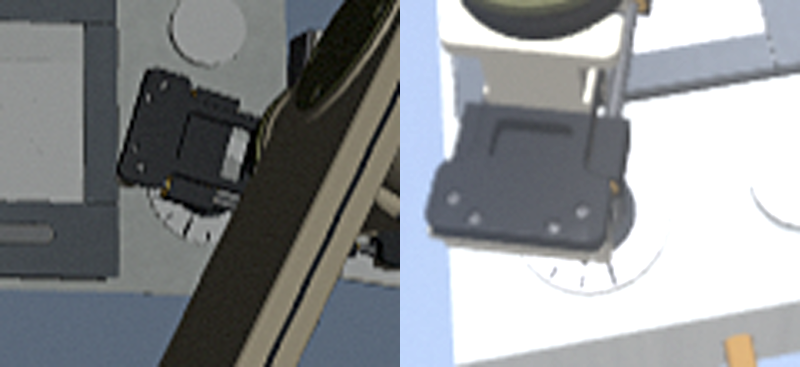

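The gripper stands over the collar in both views, with its body at (180,130) left and (530,180) right. The open fingers straddle the collar, so I'll descend and close.

Request:
apply_moves:
  deltas:
    - [60,[-3,-4,14],0]
    - [60,[0,0,16],0]
    - [60,[0,0,16],0]
    - [60,[0,0,8],0]
    - [60,[0,0,0],0]

```text
t: 3.2
tool_pos: [0.4969, -0.223, 0.2996]
orientation: [-0.447, -3.108, -0.001]
force: [-0.2, 0.3, 0.0]
opening: 0.0599
```

```bash
python3 -c "
from h import *
st([.4955,-.222,.129])"
```

```text
t 3.2 grasp [ 0.4966 -0.2228  0.1326] z [-0.002  0.001 -1.   ] jaw 73.62 q6 -1.801 F [-0.2  0.3  0. ] M [ 0.02 -0.01  0.02] op 0.0599
tool delta mm [1.3 0.5 3.6]
```

Request:
apply_moves:
  deltas:
    - [45,[1,0,3],0]
    - [38,[0,0,0],0]
    - [34,[0,0,0],0]
    - [30,[0,0,0],0]
    - [30,[0,0,0],0]

```text
t: 3.82
tool_pos: [0.4966, -0.2222, 0.2982]
orientation: [0.447, 3.109, 0.002]
force: [0.9, 4.8, 0.3]
opening: 0.0378
```

```bash
python3 -c "
from h import *
st([.4955,-.222,.129])"
```

```text
t 3.83 grasp [ 0.4967 -0.222   0.1312] z [ 0.001  0.001 -1.   ] jaw 73.65 q6 -1.802 F [0.9 4.8 0.3] M [ 0.79 -0.09  0.02] op 0.0378
tool delta mm [ 1.2 -0.4  2.2]
```

Request:
apply_moves:
  deltas:
    - [30,[0,1,0],0.15]
    - [30,[0,0,0],0.15]
    - [30,[0,0,0],0.15]
    - [30,[0,0,0],0.15]
    - [30,[0,0,0],0.15]

```text
t: 4.45
tool_pos: [0.4965, -0.2221, 0.2982]
orientation: [1.562, 2.726, -0.001]
force: [-1.4, -0.8, 1.4]
opening: 0.0376
```

Request:
apply_moves:
  deltas:
    - [30,[0,0,0],0.17]
    - [30,[0,0,0],0.17]
    - [30,[0,0,0],0.17]
    - [30,[0,0,0],0.17]
    - [30,[0,0,0],0.17]

```text
t: 5.08
tool_pos: [0.4962, -0.2222, 0.2982]
orientation: [-2.547, -1.838, 0.002]
force: [-4.3, 0.2, 3.0]
opening: 0.0375
```

Request:
apply_moves:
  deltas:
    - [30,[0,0,0],0.145]
    - [30,[0,0,0],0]
    - [30,[0,0,0],0]

```text
t: 5.45
tool_pos: [0.4962, -0.2221, 0.2982]
orientation: [-2.666, -1.661, 0.002]
force: [-5.1, -0.7, 5.5]
opening: 0.0374
```

```bash
python3 -c "
from h import *
st([.4955,-.222,.129])"
```

```text
t 5.45 grasp [ 0.4961 -0.2222  0.1312] z [-0.001 -0.    -1.   ] jaw -26.14 q6 -0.059 F [-5.1 -0.7  5.5] M [ 0.03  1.29 -0.02] op 0.0374
tool delta mm [-0.1 -0.6  2.2]
```

Turned 99.8°. I'll release, back off straight up and look at the pointer.

Request:
apply_moves:
  deltas:
    - [45,[0,0,0],0]
    - [60,[0,0,0],0]
    - [60,[0,0,-5],0]
    - [60,[0,0,-40],0]
    - [60,[0,0,-40],0]

```text
t: 6.08
tool_pos: [0.4964, -0.2218, 0.3836]
orientation: [-2.668, -1.657, 0.0]
force: [-0.4, 0.3, 0.6]
opening: 0.06
```

```bash
python3 -c "
from h import *
g,R=st()
c=np.array([.4554,-.0435]); print('tool delta',(R.T@(np.array([.4554,-.0435,.157])-g)*1e3).round(1))"
```

```text
t 6.08 grasp [ 0.4963 -0.2218  0.2166] z [-0.001  0.001 -1.   ] jaw -26.32 q6 -0.055 F [-0.4  0.3  0.6] M [-0.11  0.13 -0.03] op 0.06
tool delta [ 141.6 -115.6   59.7]
```

Request:
apply_moves:
  deltas:
    - [60,[35,-29,0],0]
    - [60,[35,-29,0],0]
    - [50,[36,-29,0],0]
    - [50,[35,-29,0],0]
    - [50,[0,0,0],-0.16]

```text
t: 6.7
tool_pos: [0.4547, -0.0416, 0.3833]
orientation: [2.523, 1.872, 0.002]
force: [-0.4, -0.1, 0.5]
opening: 0.0502
```

Request:
apply_moves:
  deltas:
    - [50,[0,0,0],-0.16]
    - [50,[0,0,0],-0.144]
    - [50,[0,0,0],0]

```text
t: 7.08
tool_pos: [0.4553, -0.044, 0.3831]
orientation: [2.217, 2.225, 0.001]
force: [-0.1, -0.7, 0.4]
opening: 0.0501
```

```bash
python3 -c "
from h import *
st([.4554,-.0435,.157])
a=viewer.read_camera('top');b=viewer.read_camera('side')
z=lambda i,r,c:cv2.resize(i[r:r+110,c:c+120],(400,367),interpolation=cv2.INTER_CUBIC)
cv2.imwrite('pics/c2.png',np.hstack([z(a,170,270),cv2.convertScaleAbs(z(b,250,170),alpha=1.4)]))"
```

```text
t 7.08 grasp [ 0.4554 -0.044   0.2161] z [ 0.001 -0.    -1.   ] jaw 0.22 q6 -0.212 F [-0.1 -0.7  0.4] M [-0.02  0.08  0.02] op 0.0501
tool delta mm [ 0.5 -0.  59.1]
```

View pics/c2.png

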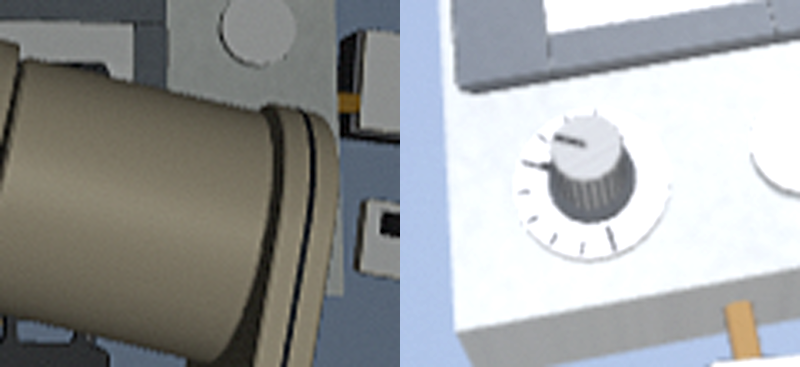

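The side view shows the line and nib at (548,166) on the long mark at (535,163), so the collar reads 5. Now down onto the handle.

Request:
apply_moves:
  deltas:
    - [50,[0,0,20],0]
    - [50,[0,0,20],0]
    - [50,[0,0,14],0]
    - [50,[0,0,5],0]
    - [50,[0,0,0],0]

```text
t: 7.8
tool_pos: [0.4552, -0.0442, 0.3238]
orientation: [-2.217, -2.225, 0.0]
force: [0.6, -1.0, -0.1]
opening: 0.0502
```

Request:
apply_moves:
  deltas:
    - [30,[0,0,0],0]
    - [20,[0,0,0],0]
    - [12,[0,0,0],0]
    - [5,[0,0,0],0]
    - [5,[0,0,0],0]
  grip_force: 45

```text
t: 8.43
tool_pos: [0.4554, -0.0441, 0.3239]
orientation: [2.216, 2.225, 0.001]
force: [2.9, 0.2, -1.4]
opening: 0.0125
```

```bash
python3 -c "
from h import *
st([.4554,-.0435,.157])"
```

```text
t 8.43 grasp [ 0.4556 -0.0442  0.1569] z [ 0.001 -0.    -1.   ] jaw 0.23 q6 -0.213 F [ 2.9  0.2 -1.4] M [-0.05 -0.36 -0.02] op 0.0125
tool delta mm [ 0.7 -0.2 -0.1]
```

Request:
apply_moves:
  deltas:
    - [5,[0,0.3,-1],0]
    - [5,[0,0.3,-1],0]
    - [5,[0,0.3,-1],0]
    - [5,[0,0.3,-1],0]
    - [5,[0,0,0],0]

```text
t: 9.05
tool_pos: [0.4562, -0.0442, 0.3256]
orientation: [-2.216, -2.225, 0.001]
force: [9.9, -1.9, -18.3]
opening: 0.0129
```

```bash
python3 -c "
from h import *
st()"
```

```text
t 9.05 grasp [ 0.456  -0.0441  0.1586] z [-0.001  0.    -1.   ] jaw 0.22 q6 -0.212 F [  9.9  -1.9 -18.3] M [-0.42 -1.62 -0.04] op 0.0129
```

Request:
apply_moves:
  deltas:
    - [5,[0,0.6,-1],0]
    - [5,[0,0.6,-1],0]
    - [5,[0,0.5,-1],0]
    - [5,[0,0.3,-1],0]
    - [5,[0,0,0],0]

```text
t: 9.68
tool_pos: [0.4572, -0.0442, 0.3264]
orientation: [-2.214, -2.222, 0.006]
force: [14.4, -3.9, -37.3]
opening: 0.0131
```

```bash
python3 -c "
from h import *
st()"
```

```text
t 9.68 grasp [ 0.4562 -0.0441  0.1594] z [-0.006  0.001 -1.   ] jaw 0.21 q6 -0.211 F [ 14.4  -3.9 -37.3] M [-0.8  -2.32 -0.  ] op 0.0131
```

The force (37 N) is well above the expected 15 N, so I'll look before pulling further.

```bash
python3 -c "
from h import *
st()
a=viewer.read_camera('top');b=viewer.read_camera('side')
z=lambda i,r,c:cv2.resize(i[r:r+120,c:c+120],(400,400),interpolation=cv2.INTER_CUBIC)
cv2.imwrite('pics/c3.png',np.hstack([cv2.convertScaleAbs(z(a,170,215),alpha=1.4),cv2.convertScaleAbs(z(b,160,160),alpha=1.4)]))"
```

```text
t 9.68 grasp [ 0.4562 -0.0441  0.1594] z [-0.006  0.001 -1.   ] jaw 0.21 q6 -0.211 F [ 14.4  -3.9 -37.3] M [-0.8  -2.32 -0.  ] op 0.0131
```

View pics/c3.png

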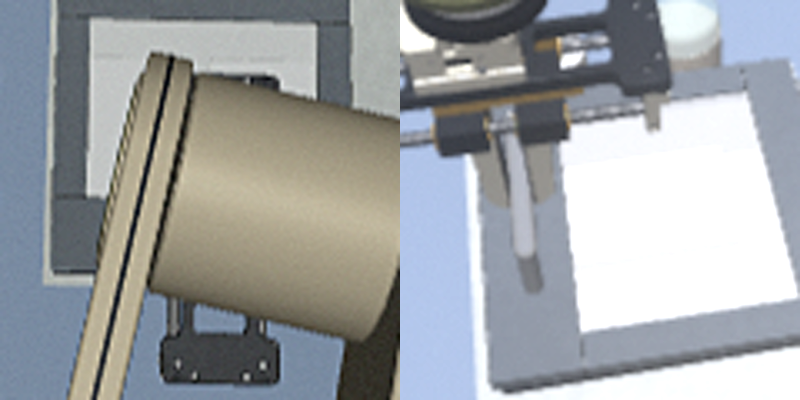

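The pinch on the bar looks right, with fingers at (490,180) and (540,180) on either side of it, and nothing else appears touched. I'll check by sub-pixel shift whether the lid has moved at all.

```bash
python3 -c "
from h import *
a=cv2.imread('pics/side0.png');st()
b=np.mean([viewer.read_camera('side').astype(float) for _ in range(4)],0);cv2.imwrite('pics/side_l1.png',b)
ga=cv2.cvtColor(a,cv2.COLOR_BGR2GRAY).astype(np.float32);gb=cv2.cvtColor(b.astype(np.uint8),cv2.COLOR_BGR2GRAY).astype(np.float32)
for n,(r,c,h,w) in dict(barend=(225,190,24,20),corner=(260,180,24,24),frontwin=(232,204,34,16),hingeside=(240,280,30,24),deckcollar=(270,205,50,50),box=(300,180,55,20)).items():
    print(n,cv2.phaseCorrelate(ga[r:r+h,c:c+w],gb[r:r+h,c:c+w],cv2.createHanningWindow((w,h),cv2.CV_32F)))
X=np.array([.425,-.155,.098]);print('px for 2.5mm lift front corner',proj('side',X+[0,0,.0025])-proj('side',X))
st()"
```

```text
t 9.78 grasp [ 0.4562 -0.0441  0.1594] z [-0.006  0.001 -1.   ] jaw 0.21 q6 -0.211 F [ 13.4  -4.6 -36.2] M [-0.85 -2.33  0.01] op 0.013
barend ((-0.027732919823654, -0.07645660019617928), 0.9401858051617941)
corner ((-0.0003427421176578349, -0.294529839031906), 0.9509439571864076)
frontwin ((0.10061148299946598, -0.019258666652735457), 0.9912166840707263)
hingeside ((0.13164112365386416, 0.0046341682912540705), 0.9865008276369837)
deckcollar ((-0.30078785180913314, -0.12888592640049268), 0.9042518285751343)
box ((0.02602040691104257, 0.016777649768449976), 0.981771494547526)
px for 2.5mm lift front corner [-0.19959288 -0.5958843 ]
t 9.97 grasp [ 0.4562 -0.0441  0.1594] z [-0.006  0.001 -1.   ] jaw 0.21 q6 -0.211 F [ 14.2  -3.6 -36.5] M [-0.79 -2.33 -0.01] op 0.0127[ WARN:0@2.432] global loadsave.cpp:1063 imwrite_ Unsupported depth image for selected encoder is fallbacked to CV_8U.
```

The lid has barely moved. The force on it also points away from the hinge (Fx −14 N on the lid), so I'll take out that radial pull before lifting more, and grip harder.

Request:
apply_moves:
  deltas:
    - [5,[0,0,0],0]
    - [5,[0,1,0],0]
    - [5,[0,1,0],0]
    - [5,[0,1,0],0]
    - [5,[0,0,0],0]
  grip_force: 60

```text
t: 10.6
tool_pos: [0.4585, -0.0442, 0.3262]
orientation: [-2.211, -2.219, 0.013]
force: [-3.9, -3.7, -23.6]
opening: 0.0125
```

```bash
python3 -c "
from h import *
st()"
```

```text
t 10.6 grasp [ 0.4564 -0.0441  0.1592] z [-0.013  0.001 -1.   ] jaw 0.21 q6 -0.21 F [ -3.9  -3.7 -23.6] M [-0.9   0.63 -0.01] op 0.0125
```

Request:
apply_moves:
  deltas:
    - [5,[0,0.7,-1],0]
    - [5,[0,0.7,-1],0]
    - [5,[0,0.7,-1],0]
    - [5,[0,0,0],0]

```text
t: 11.1
tool_pos: [0.4595, -0.0442, 0.3266]
orientation: [-2.208, -2.216, 0.019]
force: [-5.3, -6.9, -35.9]
opening: 0.0126
```

```bash
python3 -c "
from h import *
st()"
```

```text
t 11.1 grasp [ 0.4565 -0.0441  0.1596] z [-0.018  0.001 -1.   ] jaw 0.2 q6 -0.209 F [ -5.3  -6.9 -35.9] M [-1.15  0.62  0.03] op 0.0126
```

```bash
python3 -c "
from h import *
st()
g=lambda i:cv2.cvtColor(i.astype(np.uint8),cv2.COLOR_BGR2GRAY).astype(float)
b=np.mean([viewer.read_camera('side').astype(float) for _ in range(4)],0);cv2.imwrite('pics/side_l2.png',b.astype(np.uint8))
I=[g(cv2.imread(f'pics/{n}.png')) for n in('side0','side_l1','side_l2')]
def edge(i,c):  # half-level crossing lid side -> deck along column
    r0=int(277-(c-192)*.15)-6; p=i[r0:r0+14,c];d=np.diff(p);d[d<4]=0;return r0+.5+(d*np.arange(13)).sum()/d.sum()
for c0 in(192,212,232,252,272): print(c0,[np.round(np.mean([edge(i,c) for c in range(c0,c0+14)]),2) for i in I])
for x in(.43,.5,.6):
    X=np.array([x,-.155,.098]);print(x,proj('side',X).round(1),(proj('side',X+[0,0,.0025])-proj('side',X)).round(2))
q=robot.read_state();print(np.round(q['q'],4).tolist(),np.round(q['joint_torque'],1).tolist())
big=np.hstack([cv2.resize(i[170:290,170:300],None,fx=3,fy=3,interpolation=cv2.INTER_CUBIC)*1.3 for i in(I[0],I[2])]);cv2.imwrite('pics/cmp.png',np.clip(big,0,255).astype(np.uint8))
"
```

```text
t 11.1 grasp [ 0.4565 -0.0441  0.1596] z [-0.018  0.001 -1.   ] jaw 0.2 q6 -0.209 F [ -5.3  -6.9 -35.9] M [-1.15  0.62  0.03] op 0.0126
192 [np.float64(276.84), np.float64(276.82), np.float64(276.82)]
212 [np.float64(273.47), np.float64(273.46), np.float64(273.46)]
232 [np.float64(270.19), np.float64(270.19), np.float64(270.19)]
252 [np.float64(266.85), np.float64(266.86), np.float64(266.86)]
272 [np.float64(263.54), np.float64(263.54), np.float64(263.54)]
0.43 [190.3 277. ] [-0.19 -0.6 ]
0.5 [225.8 271.2] [-0.1  -0.61]
0.6 [275.2 263.2] [ 0.04 -0.62]
[-0.206, -0.1918, 1.948, -0.0027, 1.4031, -0.209] [2.9, -54.5, -67.8, 2.4, -0.5, 0.0]
```

View pics/cmp.png

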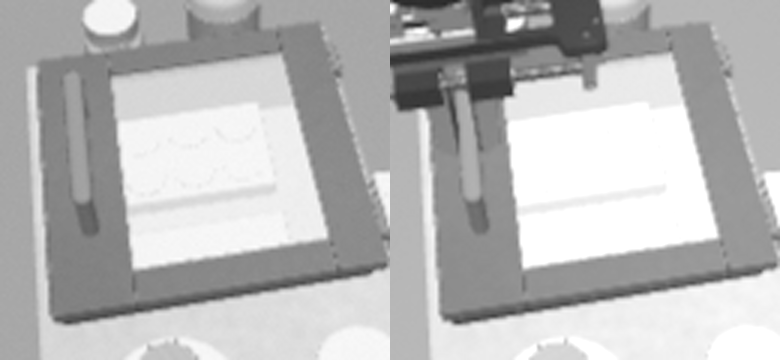

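The lid hasn't moved (0.02 px) under a 36 N pull. Nothing is blocking it, and the pinch looks right at (465,130). I'll ease the pull and recheck the collar's reading quantitatively, since a vent that's not truly at 5 might keep the chamber sealed.

Request:
apply_moves:
  deltas:
    - [5,[0,-2.5,3],0]
    - [5,[0,-2.5,4],0]
    - [5,[0,-1.5,3],0]
    - [5,[0,0,0],0]

```text
t: 11.8
tool_pos: [0.4563, -0.0441, 0.3249]
orientation: [-2.216, -2.225, 0.002]
force: [-6.0, -1.5, -6.5]
opening: 0.0126
```

```bash
python3 -c "
from h import *
st()
im=viewer.read_camera('side');cv2.imwrite('pics/side_c.png',im)
c=np.array([.4958,-.222]);yaw=.0054
def num(p,z,cc):
    d=onz('side',p,z)[:2]-cc;an=np.degrees(np.arctan2(d[1],d[0])-yaw);return ((280-an)%360)/25
k=lambda u,v:(u/3.333+169.6,v/3.333+249.6)
ct=onz('side',k(586,147),.146)[:2];print('top c',ct,'line',num(k(553,137),.146,ct),'nib',num(k(550,167),.105,c),'mark',num(k(533,163),.101,c),'mark0',num(k(613,240),.101,c))
# unwrapped dial: sample brightness at radii on dial plane
g=cv2.GaussianBlur(cv2.cvtColor(im,cv2.COLOR_BGR2GRAY).astype(np.float32),(0,0),.5)
g0=cv2.GaussianBlur(cv2.cvtColor(cv2.imread('pics/side0.png'),cv2.COLOR_BGR2GRAY).astype(np.float32),(0,0),.5)
for nm,G in(('now',g),('start',g0)):
  for r,z in((.038,.101),(.031,.101),(.027,.103),(.015,.146),(.011,.146)):
    N=np.arange(-.6,8.7,.05);an=np.radians(280-25*N)+yaw
    cc=c if z<.14 else ct
    P=np.array([proj('side',np.array([cc[0]+r*np.cos(a),cc[1]+r*np.sin(a),z])) for a in an],np.float32)
    v=cv2.remap(G,P[:,0].reshape(1,-1),P[:,1].reshape(1,-1),cv2.INTER_LINEAR)[0]
    mins=[(round(float(N[i]),2),int(v[i])) for i in range(2,len(N)-2) if v[i]==v[max(0,i-5):i+6].min() and v[i]<np.median(v)-8];print(nm,r,int(np.median(v)),mins)
"
```

```text
t 11.8 grasp [ 0.456  -0.0441  0.1579] z [-0.002  0.    -1.   ] jaw 0.23 q6 -0.212 F [-6.  -1.5 -6.5] M [-0.4   1.34 -0.06] op 0.0126
top c [ 0.70137272 -0.26093361] line 5.164630191708357 nib 11.562072635583043 mark 11.510394619390242 mark0 11.960787710112756
now 0.038 198 [(0.1, 140), (1.05, 159), (2.0, 151), (3.0, 147), (3.95, 149), (4.9, 137), (5.95, 161), (6.95, 162), (7.95, 166)]
now 0.031 203 [(0.1, 131), (5.0, 108), (6.4, 87), (8.2, 164)]
now 0.027 168 [(4.9, 80), (6.55, 102)]
now 0.015 143 []
now 0.011 142 []
start 0.038 181 [(0.1, 127), (1.05, 146), (2.0, 137), (3.0, 134), (3.95, 136), (4.9, 124), (5.95, 147), (6.95, 147), (7.6, 154), (7.95, 150)]
start 0.031 182 [(0.1, 119), (1.05, 163), (4.9, 132), (6.6, 149), (7.15, 149), (7.8, 149), (8.35, 150)]
start 0.027 153 [(1.1, 77), (4.85, 126), (5.45, 143)]
start 0.015 130 []
start 0.011 130 []
```

The collar is confirmed at 5: nib at 4.9, with mark 5 itself measuring 4.9. I did find an error of mine, though. The bar axis is at 98+52 = 150 mm, not 157, so I pinched it 7 mm high. I'll regrip lower.

Request:
apply_moves:
  deltas:
    - [30,[0,0,0],0]
    - [40,[0,0,0],0]
    - [40,[0,0,4],0]
    - [40,[0,0,4],0]
    - [40,[0,0,0],0]

```text
t: 12.48
tool_pos: [0.4569, -0.0441, 0.3163]
orientation: [-2.217, -2.226, 0.0]
force: [0.3, 1.0, -0.3]
opening: 0.0399
```

```bash
python3 -c "
from h import *
st([.4554,-.0438,.150])
print('handle at z=.150',(onz('top',tz(163,445),.150)+onz('top',tz(407,450),.150))/2)"
```

```text
t 12.47 grasp [ 0.4568 -0.044   0.1493] z [-0.001  0.    -1.   ] jaw 0.23 q6 -0.212 F [ 0.3  1.  -0.3] M [-0.04  0.07  0.07] op 0.0399
tool delta mm [ 0.2 -1.4 -0.7]
handle at z=.150 [ 0.45569982 -0.04359205  0.15      ]
```

Request:
apply_moves:
  deltas:
    - [25,[0,-1,0],0]
    - [12,[0,0,0],0]
    - [5,[0,0,0],0]
    - [5,[0,0,0],0]
    - [5,[0,0,0],0]
  grip_force: 45

```text
t: 13.1
tool_pos: [0.4558, -0.0441, 0.3168]
orientation: [-2.217, -2.225, 0.001]
force: [-4.6, -0.5, 3.3]
opening: 0.013
```

Request:
apply_moves:
  deltas:
    - [5,[0,0.3,-1],0]
    - [5,[0,0.4,-1],0]
    - [5,[0,0.4,-1],0]
    - [5,[0,0,0],0]

```text
t: 13.6
tool_pos: [0.4565, -0.0442, 0.3183]
orientation: [-2.216, -2.224, 0.003]
force: [-2.7, -2.4, -13.6]
opening: 0.0128
```

```bash
python3 -c "
from h import *
st()"
```

```text
t 13.6 grasp [ 0.456  -0.0441  0.1513] z [-0.003  0.    -1.   ] jaw 0.22 q6 -0.212 F [ -2.7  -2.4 -13.6] M [-0.48  0.55 -0.03] op 0.0128
```

Request:
apply_moves:
  deltas:
    - [5,[0,0.4,-1],0]
    - [5,[0,0.4,-1],0]
    - [5,[0,0.4,-1],0]
    - [5,[0,0.4,-1],0]
    - [5,[0,0,0],0]

```text
t: 14.22
tool_pos: [0.4573, -0.0441, 0.3193]
orientation: [-2.214, -2.222, 0.006]
force: [5.0, -5.4, -39.3]
opening: 0.0126
```

```bash
python3 -c "
from h import *
st()
g=lambda i:cv2.cvtColor(i.astype(np.uint8),cv2.COLOR_BGR2GRAY).astype(np.float32)
a=g(cv2.imread('pics/side_c.png'));b=g(viewer.read_camera('side'))
for n,(r,c,h,w) in dict(barend=(228,190,22,18),corner=(262,182,18,20),lidfront=(235,186,40,30)).items():
    print(n,cv2.phaseCorrelate(a[r:r+h,c:c+w],b[r:r+h,c:c+w],cv2.createHanningWindow((w,h),cv2.CV_32F)))
"
```

```text
t 14.22 grasp [ 0.4562 -0.044   0.1523] z [-0.006  0.001 -1.   ] jaw 0.22 q6 -0.211 F [  5.   -5.4 -39.3] M [-1.06 -0.63  0.06] op 0.0126
barend ((-0.002748149170813008, -0.7277622883880017), 0.9584824961644632)
corner ((-0.2028795727203363, -0.054771991986196866), 1.0210160050127242)
lidfront ((-0.027390268673499918, -0.03923838563352433), 0.9970911038915317)
```

```bash
python3 -c "
from h import *
b=viewer.read_camera('side');cv2.imwrite('pics/side_d.png',b);t=viewer.read_camera('top')
z=lambda i:cv2.resize(i[225:285,178:238],(390,390),interpolation=cv2.INTER_CUBIC)
cv2.imwrite('pics/cmp2.png',cv2.convertScaleAbs(np.hstack([z(cv2.imread('pics/side0.png')),z(b)]),alpha=1.3));st()"
```

```text
t 14.38 grasp [ 0.4562 -0.044   0.1523] z [-0.006  0.001 -1.   ] jaw 0.21 q6 -0.211 F [  4.5  -4.9 -40. ] M [-1.06 -0.65  0.01] op 0.0125
```

View pics/cmp2.png

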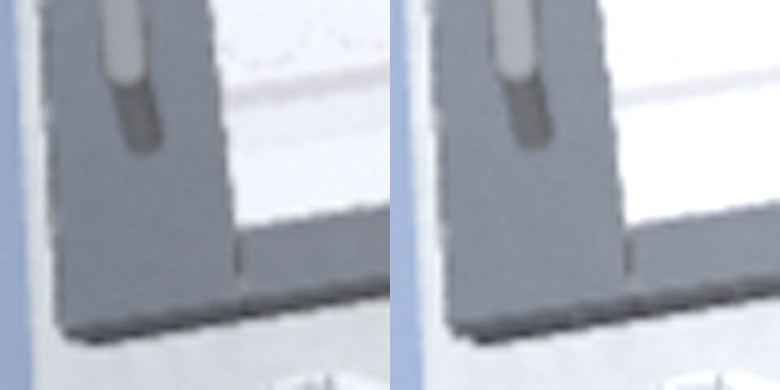

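Compared with the start, the bar end is up about 0.7 px (85→80 in the crop) and the lid corner about 0.3 px. The lid may therefore be rising 1–2 mm against a stiffer gasket than stated. Stored arm deflection is only about 5 mm, so a sudden release stays well under 55 mm. I'll pull on gradually with full grip.

Request:
apply_moves:
  deltas:
    - [5,[0,0.8,0],0]
    - [5,[0,0.8,-1],0]
    - [5,[0,0.8,-1],0]
    - [5,[0,0,0],0]
  grip_force: 60

```text
t: 14.88
tool_pos: [0.4594, -0.0441, 0.3248]
orientation: [-2.213, -2.222, 0.008]
force: [-17.4, -3.9, 0.2]
opening: 0.0122
```

```bash
python3 -c "
from h import *
st()"
```

```text
t 14.88 grasp [ 0.4581 -0.0441  0.1578] z [-0.008  0.    -1.   ] jaw 0.23 q6 -0.21 F [-17.4  -3.9   0.2] M [-0.81  3.41 -0.03] op 0.0122
```

It broke loose: the force is down to about 5 N equivalent and the handle is up about 8 mm. I'll lift on slowly towards 21 mm at the handle.

Request:
apply_moves:
  deltas:
    - [5,[0,-0.3,-1.5],0]
    - [5,[0,0,-2],0]
    - [5,[0,0.3,-2],0]
    - [5,[0,0.3,-2],0]
    - [5,[0,0.3,-2],0]

```text
t: 15.5
tool_pos: [0.4618, -0.0442, 0.3359]
orientation: [2.217, 2.226, 0.0]
force: [-4.1, -4.3, -5.0]
opening: 0.0126
```

```bash
python3 -c "
from h import *
st()"
```

```text
t 15.5 grasp [ 0.4618 -0.0442  0.1689] z [ 0. -0. -1.] jaw 0.22 q6 -0.21 F [-4.1 -4.3 -5. ] M [-0.8   0.98 -0.04] op 0.0126
```

Request:
apply_moves:
  deltas:
    - [5,[0,0.4,-1.2],0]
    - [5,[0,0.4,-1.2],0]
    - [5,[0,0,0],0]
    - [5,[0,0,0],0]

```text
t: 16.0
tool_pos: [0.4626, -0.0441, 0.3382]
orientation: [2.217, 2.226, 0.0]
force: [-4.8, -3.6, -7.3]
opening: 0.0126
```

```bash
python3 -c "
from h import *
st()
b=viewer.read_camera('side');cv2.imwrite('pics/side_e.png',b)
c=np.array([.5357,-.1061]);yw=.0054;R2=np.array([[np.cos(yw),-np.sin(yw)],[np.sin(yw),np.cos(yw)]])
def lid(th,p):
    x=p[0]*np.cos(th)+p[2]*np.sin(th);z=-p[0]*np.sin(th)+p[2]*np.cos(th)
    q=np.array([.110+x,.063+p[1],.098+z]);return np.r_[c+R2@q[:2],q[2]]
o=cv2.convertScaleAbs(cv2.resize(b[180:300,165:315],None,fx=5,fy=5,interpolation=cv2.INTER_CUBIC),alpha=1.2)
for th,col in((0,(255,0,0)),(.114,(0,0,255)),(.16,(0,200,0))):
    for p in((-.22,-.111,0),(-.19,-.05,.052),(-.225,-.111,.012)):
        u=(proj('side',lid(th,p))-[165,180]+.4)*5;cv2.circle(o,(int(u[0]),int(u[1])),3,col,-1)
cv2.imwrite('pics/e.png',o)"
```

```text
t 16.0 grasp [ 0.4626 -0.0441  0.1712] z [ 0. -0. -1.] jaw 0.23 q6 -0.21 F [-4.8 -3.6 -7.3] M [-0.54  1.04  0.03] op 0.0126
```

View pics/e.png

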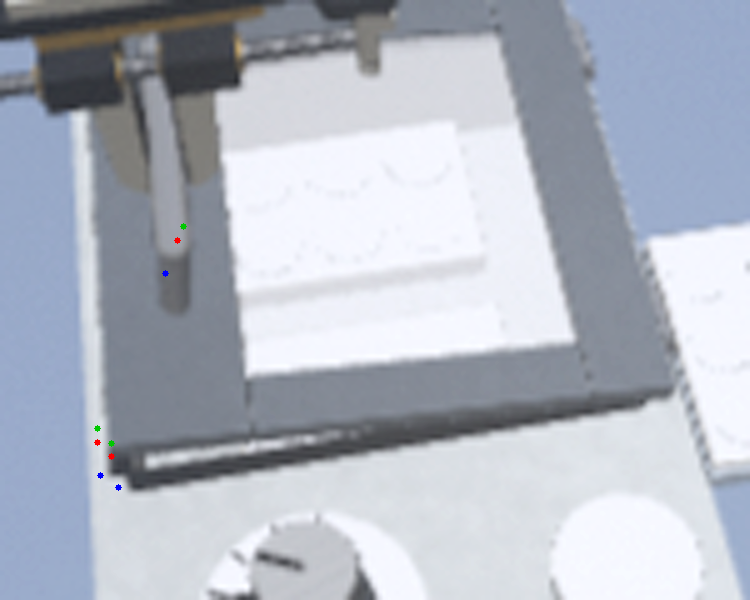

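The lid is ajar. Its front-right corner moved from (114,477) to about (105,447), a 31 px rise against 33 px predicted for 25 mm. The collar line at (280,560) still points to 5. I'll hold for a moment, check it's steady and hand in.

Request:
apply_moves:
  deltas:
    - [5,[0,0,-0.3],0]
    - [5,[0,0,0],0]
    - [5,[0,0,0],0]
    - [5,[0,0,0],0]
    - [5,[0,0,0],0]

```text
t: 16.68
tool_pos: [0.4625, -0.0441, 0.3379]
orientation: [2.217, 2.226, 0.0]
force: [-4.5, 2.9, -1.6]
opening: 0.0125
```

```bash
python3 -c "
from h import *
st()
g=lambda i:cv2.cvtColor(i,cv2.COLOR_BGR2GRAY).astype(np.float32)
a=g(cv2.imread('pics/side_e.png'));b=g(viewer.read_camera('side'));print('max drift',cv2.phaseCorrelate(a[225:285,180:300],b[225:285,180:300]))
st();print(order.close_job())"
```

```text
t 16.68 grasp [ 0.4625 -0.0441  0.1709] z [ 0.  0. -1.] jaw 0.23 q6 -0.21 F [-4.5  2.9 -1.6] M [ 0.5   1.04 -0.03] op 0.0125
max drift ((-0.034992720717269776, -0.03595006321370775), 1.0097832959890365)
t 16.73 grasp [ 0.4625 -0.0441  0.1709] z [ 0. -0. -1.] jaw 0.23 q6 -0.21 F [-3.1  2.6 -4.7] M [ 0.4   0.84 -0.02] op 0.0125
the job is handed in; nothing more can be done
None
```

The collar is turned from 1 to 5, and the lid is broken loose and held ajar by its bar handle at roughly 24–25 mm. The job was handed in at about 16.7 s with the gripper still holding at 60 N.

**Collar:** I gripped it from above and turned it 99.8° clockwise. Afterwards the nib lined up with the long mark 5 in the side view; both measured 4.9 on my scale.

**Lid height:** The handle rose about 21 mm, which puts the front edge at roughly 24–25 mm. The lid corner in the side view rose 31 px, against 33 px predicted for 25 mm. In the last check the lid was steady in the image (drift under 0.05 px). Force on the gripper was about 5 N.

**What went wrong or disagreed:**
- **First grip too high:** I mistakenly gripped the bar 7 mm above its axis. I let go and gripped it again at the right height, after the first pull had not opened the lid.
- **Stiffer gasket:** it took about 40 N to break the lid loose, against the stated 15 N. I never found out why. After the release the force dropped to the expected 5 N or so. The first reading after release put the handle only about 8 mm up, and I never saw it above the final height, well below the 55 mm limit.
- **Force fluctuation:** the sideways force on the gripper wandered by a few newtons in the final hold.

In the parts of the pictures I checked late in the job, the other items looked undisturbed. I did not measure each one.

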